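# Pack a flowmeter kit into its carton insert

### The job

Pack the flowmeter kit: take the junction box, the ball valve, the sensor probe and the flange from the bench mat and lay each in the recess of the carton's insert that is shaped for it, fully down in its recess with lid, handle and neck upward as they lie now. Lower each part in rather than letting it drop, and leave the meter head and the sealant bottle standing where they are.

Things in the scene. Friction and masses are not known exactly. Their poses are not given: they have to be found in the camera images.
- jbox_center (a point): Black plastic junction box lying on the bench mat, lid up: body 75 (x) x 55 (y) x 40 mm high, with a cable gland (round, up to 24 mm across, its axis 19 mm above the underside) out of each end, 109 mm long over the glands; about 0.2 kg. The point is at its centre, 20 mm above its underside; x along the glands, z up. It can be gripped across its 55 mm width.
- valve_center (a point): Stainless ball valve standing upright: pipe body 70 mm long (x), hexagon ends 34 mm across flats (39 mm wide), top 38 mm above its underside; over it on a 10 mm stem a blue fixed bar handle along the body, 56 (x) x 12 (y) x 13 mm; 58 mm high in all; 0.32 kg. The point is 29 mm above its underside; x along the pipe, z up. The handle, 16 to 29 mm above the point, can be gripped across its 12 mm.
- probe_center (a point): Stainless flow-sensor probe lying on its flats: a 28 mm tube with a hexagon nut (34 mm across flats, 39 mm over the corners, 16 mm long) near each end, white tip at +x, black gland at -x; 112 mm long in all; about 0.3 kg. The point is on its axis at mid length, 17 mm above its underside; x along the tube. The bare tube between the nuts is 52 mm long and is gripped across its 28 mm.
- flange_center (a point): Stainless weld-neck pipe flange lying neck up: disc 95 mm across and 14 mm thick, from its middle a round neck 21 mm across (32 mm at its root, tapering over the first 9 mm) up to 40 mm above the underside; about 0.7 kg. The point is on its axis, 20 mm above its underside; z up. Gripped by the neck.
- nest_box_floor (a point): Fixed block of rigid moulded pulp, 150 x 130 x 40 mm, one of four that fill the low open carton (carton rim 2 mm above the blocks' tops; any block may be in any corner). This one holds the junction box: a recess 91 (x) x 71 (y) mm with a 40 mm wide channel for the glands, 125 mm long in all along x, 18 mm deep. Either way round is right. This point is the centre of the recess floor; x runs along the block's 150 mm length, y along its 130 mm width, z up.
- nest_valve_floor (a point): Fixed block of rigid moulded pulp, 150 x 130 x 40 mm, one of four that fill the low open carton (carton rim 2 mm above the blocks' tops; any block may be in any corner). This one holds the valve: a plain oblong recess 86 (x) x 55 (y) mm, 18 mm deep. Either way round is right. This point is the centre of the recess floor; x runs along the block's 150 mm length, y along its 130 mm width, z up.
- nest_probe_floor (a point): Fixed block of rigid moulded pulp, 150 x 130 x 40 mm, one of four that fill the low open carton (carton rim 2 mm above the blocks' tops; any block may be in any corner). This one holds the probe: an oblong recess 128 (x) x 55 (y) mm crossed by a slot for the fingers, 44 mm wide (x) and 108 mm long (y), all 16 mm deep. Either way round is right. This point is the centre of the recess floor; x runs along the block's 150 mm length, y along its 130 mm width, z up.
- nest_flange_floor (a point): Fixed block of rigid moulded pulp, 150 x 130 x 40 mm, one of four that fill the low open carton (carton rim 2 mm above the blocks' tops; any block may be in any corner). This one holds the flange: a round recess 110 mm across, 14 mm deep. This point is the centre of the recess floor; x runs along the block's 150 mm length, y along its 130 mm width, z up.
- meter_head: Bystander: flowmeter display head standing beyond the mat and carton, silver body with black round top and blue face, 90 mm across, 98 mm high, 1.3 kg. Origin at the centre of its underside. Leave it alone.
- sealant: Bystander: white plastic bottle of thread sealant with a red cap, 36 mm across, 85 mm high, standing loose beyond the mat and carton; light, tips easily. Origin at the centre of its underside. Leave it alone.
There are look-alikes about, which are no part of the job. What is shaped like the part that bears probe_center but blue, green or turquoise is not meant.

How it is judged:
At the end, for the whole second after the job is handed in: Each part at rest (under 0.02 m/s) in its own recess: centre within 14 mm sideways of the recess centre and 5 mm of its seated height; junction box, valve, probe along their recess within 0.3 rad (either way round); junction box, valve, flange upright within 0.15 rad (horizontal distance between jbox_center and nest_box_floor below 0.014 m and z of jbox_center in the frame of nest_box_floor between 0.015 and 0.025 m and linear speed of each of jbox, valve, probe, flange below 0.02 m/s and angle between the x axis of jbox_center and the x axis of nest_box_floor, either way round below 0.3 rad and angle between each of jbox_center, valve_center, flange_center's own z axis and vertical below 0.15 rad and horizontal distance between valve_center and nest_valve_floor below 0.014 m and z of valve_center in the frame of nest_valve_floor between 0.024 and 0.034 m and angle between the x axis of valve_center and the x axis of nest_valve_floor, either way round below 0.3 rad and horizontal distance between probe_center and nest_probe_floor below 0.014 m and z of probe_center in the frame of nest_probe_floor between 0.012 and 0.022 m and angle between the x axis of probe_center and the x axis of nest_probe_floor, either way round below 0.3 rad and horizontal distance between flange_center and nest_flange_floor below 0.014 m and z of flange_center in the frame of nest_flange_floor between 0.015 and 0.025 m); the robot touches nothing.
It fails at once if a part is dropped or thrown into its recess (still faster than 0.6 m/s within 25 mm of being home) ((horizontal distance between jbox_center and nest_box_floor below 0.05 m and z of jbox_center in the frame of nest_box_floor below 0.045 m and linear speed of jbox above 0.6 m/s) or (horizontal distance between valve_center and nest_valve_floor below 0.05 m and z of valve_center in the frame of nest_valve_floor below 0.054 m and linear speed of valve above 0.6 m/s) or (horizontal distance between probe_center and nest_probe_floor below 0.05 m and z of probe_center in the frame of nest_probe_floor below 0.042 m and linear speed of probe above 0.6 m/s) or (horizontal distance between flange_center and nest_flange_floor below 0.05 m and z of flange_center in the frame of nest_flange_floor below 0.045 m and linear speed of flange above 0.6 m/s)).
It fails at once if the meter head is pushed more than 30 mm or tipped (distance of meter_head from where it was at the start of the episode above 0.03 m or angle between meter_head's own z axis and vertical above 0.3 rad).
It fails at once if the sealant bottle is pushed more than 30 mm or tipped (distance of sealant from where it was at the start of the episode above 0.03 m or angle between sealant's own z axis and vertical above 0.3 rad).
It also fails if it takes over 115 s, if anything falls off the work surface, if the arm or the gripper's body presses on something with over 40 N, if the wrist force passes 120 N, or if a joint passes its speed limit or range.

### The arm

A 6-joint arm with a two-finger parallel gripper is mounted at the origin on the work surface. World frame = base frame: x ahead of the robot, y to its left, z up, the work surface at z = 0. Lengths are in m, angles in rad, forces in N, time in s.
With the tool pointing down it reaches from about 0.3 to 0.875 m from the base axis. Payload 6.4 kg.
Tool frame: the origin (TCP) lies midway between the tips of the shut fingers; the grasp point (between the pads) lies 19 mm behind it; x points along the fingers, y is the direction in which the jaws open and shut, and the axes are right-handed (so a half turn about x gives the same grasp; the last joint's range is limited). The gripper opens to 85 mm and grips with 20 to 120 N. Pads are 22 mm wide; open, the fingers measure 114 mm over their backs; the gripper's body (76 mm by 85 mm) begins 54 mm behind the grasp point. The pads swing forward as they close: fully open they stand 13 mm farther back than shut.
Start: joints at [0.945, 0.181, 1.607, -0, 1.354, -0.206], TCP at [0.234, 0.525, 0.231] pointing down, gripper open.
Joint ranges: [-2.99, 2.99], [-0.89, 2.07], [0.3, 2.58], [-1.14, 4.28], [0, 2.63], [-3.12, 3.12]. Speed limits (rad/s): [2.57, 2.57, 3.01, 3.14, 3.14, 3.14].

### API

Orientations are given as a unit quaternion [w, x, y, z].
In Python, from bench import ctrl gives the robot as it stands.
- The arm moves only by the tool step_arm, never from a script. Its argument "motion" is a list of rows, each a list of 7 numbers: the shift along the tool's x, y, z in mm, then the turn, a rotation vector about the tool's x, y, z in degrees, then the closure in counts, from 0 (fully open) to 255 (shut). In form: [[tx, ty, tz, rx, ry, rz, hand], ...]. A call has 1 to 10 rows; each row is the pose to reach, as a shift and turn from the pose commanded when the call began, along the tool's axes at that moment; what a row does not reach only later rows make up. A row lasts 1/8 s, in which the tool goes at most 62.5 mm and 10.7 degrees, less where a joint would pass 70% of its speed; a pose out of reach is approached as far as the arm can. A call with a gripper value outside its range is refused whole. The fingers move at their own pace and stop on an object; the grip force is fixed at half the most. Time passes only in rows, so rows that repeat a pose let the fingers close. It gives the time, the measured TCP pose, the force and the opening at its end, in the units of the state.
- ctrl.get_obs(): the state, without advancing time (a new reading comes with each control period).
- ctrl.camera(name): name is "scene" or "top" or "wrist"; returns (picture, depth): 384x512x3 uint8, red, green, blue; 384x512 float32, m along the optical axis (not along the pixel's ray), 0 where there is no reading.
- ctrl.camera_info(name): a dict with "fx", "fy", "cx", "cy" (pixels), "dist_coeffs" ([k1, k2, p1, p2, k3] as OpenCV has them; the pictures are not rectified), "T" (4x4, takes a point from camera to world coordinates); the wrist camera has in their place "hand_eye" (4x4, takes a point from camera to tool coordinates, whose origin is the TCP and whose axes are the tool frame's). Camera axes: x right, y down, z forward; pixel columns grow to the right and rows downward; lengths in m; the calibration is good to about 2 mm. A picture is of the moment at which its call begins: read the wrist's pose just before it. camera_info takes no time and is no camera call.
- ctrl.hand_in(): hands the job in, once; it reports no verdict.
The state is a dict: "time_s": time; "q": joint angles; "dq": joint speeds; "joint_efforts": joint torques, N m; "eef_pos": TCP position; "eef_rot": TCP orientation; "wrist_force": force on the tool from outside, world axes, zero at the start; "torque": the same for the moment, N m; "opening": opening from 0.0 (shut) to 1.0 (fully open).
Only numpy, scipy, OpenCV 4.12 (cv2) and the standard library are available. Lean on these libraries where they do the work, as an engineer would, in place of code of your own. Each camera call takes 0.05 s, during which the arm holds its last target. There are 200 camera calls.

## Working session

There is one attempt and no reset: what is moved stays moved. The work goes in short steps, Python scripts to look and compute and a tool call to move; the robot and the scene stay as the last step left them, time stands still between calls to the robot, and variables do not carry over. Pictures are saved under pics/ and viewed, about 12 in all and at most 16, crops included, and the job is handed in when it is done.

Besides the shell and the picture viewer there is one more tool, called after ">>>" as name([rows], argument=value, ...), one row to a line, values as JSON. step_arm: Moves the arm, as the interface text tells. Its arguments: {"type":"object","properties":{"motion":{"type":"array","items":{"type":"array","items":{"type":"number"}}}},"required":["motion"]}

```bash
ls; mkdir -p pics; python3 - <<'E'
from bench import ctrl
import cv2,numpy as np
for n in("scene","top"):
    p,d=ctrl.camera(n); np.savez(f"pics/{n}0.npz",p=p,d=d)
    cv2.imwrite(f"pics/{n}0.png",cv2.resize(p[:,:,::-1],(768,576),interpolation=cv2.INTER_CUBIC))
    print(n,ctrl.camera_info(n),(d>0).mean())
print(ctrl.camera_info("wrist"));print(ctrl.get_obs())
E
```

```text
pics
scene {'fx': 396.1175856831162, 'fy': 396.1175856831162, 'cx': 260.66900119497524, 'cy': 190.05555718224687, 'dist_coeffs': array([-0.0217572,  0.       ,  0.       ,  0.       ,  0.       ]), 'T': array([[-0.40551377,  0.55482772, -0.72644669,  1.25933766],
       [ 0.91386016,  0.2638538 , -0.30861105,  0.44913243],
       [ 0.02044975, -0.78901671, -0.6140313 ,  0.68343131],
       [ 0.        ,  0.        ,  0.        ,  1.        ]])} 0.99603271484375
top {'fx': 451.4457108178667, 'fy': 451.4457108178667, 'cx': 246.580687196287, 'cy': 192.1315113207422, 'dist_coeffs': array([-0.06342099,  0.        ,  0.        ,  0.        ,  0.        ]), 'T': array([[-0.02531029, -0.99674822,  0.07650087,  0.40365844],
       [-0.99960846,  0.02614752,  0.00996211,  0.10823311],
       [-0.01193002, -0.07621877, -0.99701975,  1.4221136 ],
       [ 0.        ,  0.        ,  0.        ,  1.        ]])} 0.996002197265625
{'fx': 278.6358279280538, 'fy': 278.6358279280538, 'cx': 258.7183719413348, 'cy': 193.4837237152722, 'dist_coeffs': array([-0.03116992,  0.        ,  0.        ,  0.       
[... 322 characters left out ...]
+00,  0.00000000e+00,
         1.00000000e+00]])}
{'time_s': 0.1, 'q': array([ 9.44727500e-01,  1.81474400e-01,  1.60789573e+00, -1.42610741e-06,
        1.35383525e+00, -2.06295610e-01]), 'dq': array([ 0.00053227, -0.00151472, -0.00239196,  0.00048704, -0.00162239,
       -0.00117875]), 'joint_efforts': array([ 5.20567919e-04, -4.45873868e+01, -3.52239382e+01, -3.45784283e-04,
        4.11417423e-03, -4.33700086e-05]), 'eef_pos': array([0.23402491, 0.52467184, 0.23047589]), 'eef_rot': array([ 0.69135874,  0.14680312,  0.69181886, -0.14784655]), 'wrist_force': array([0.16634641, 0.22238903, 0.8505846 ]), 'torque': array([ 0.07845694, -0.04512419, -0.04496741]), 'opening': 0.9990574811472988}
```

View pics/top0.png

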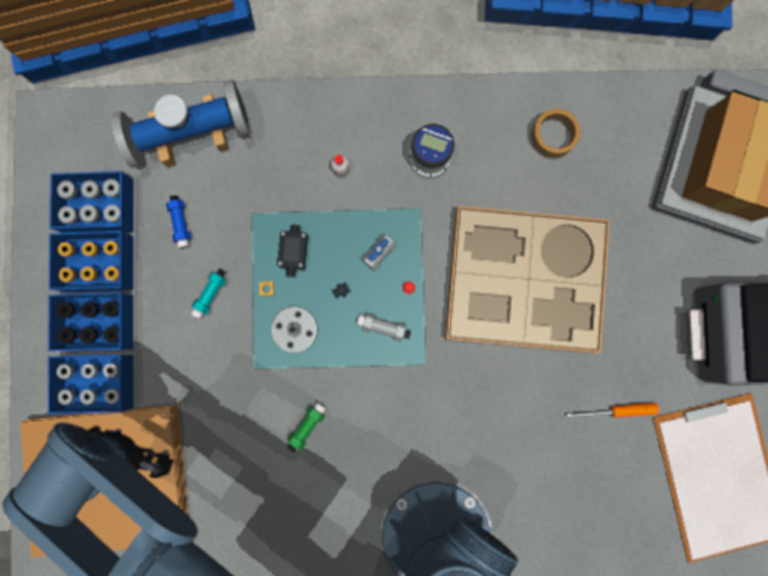

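View pics/scene0.png

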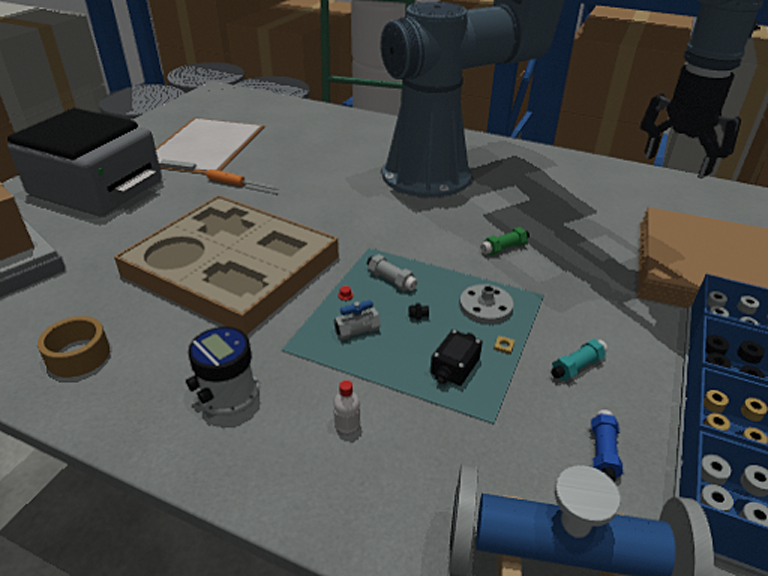

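Top view (2x-ish scale picture): junction box (292,250), valve (379,251), flange (294,329). Things that could pass for the probe: steel (383,327), blue (178,221), turquoise (209,293) and green (306,426). The steel one on the mat is the right one. Recesses: box (494,244), flange (567,250), valve (489,307), probe (563,314). The meter head is at (432,145) and the sealant at (339,165).

```bash
cat > h.py <<'E'
import numpy as np,cv2
from bench import ctrl
from scipy.spatial.transform import Rotation as R
def cloud(n,p,d,T=None):
    i=ctrl.camera_info(n); K=np.array([[i['fx'],0,i['cx']],[0,i['fy'],i['cy']],[0,0,1]])
    v,u=np.mgrid[0:384,0:512]
    x=cv2.undistortPoints(np.stack([u,v],-1).reshape(-1,1,2).astype(float),K,i['dist_coeffs']).reshape(384,512,2)
    T=i['T'] if T is None else T
    c=np.dstack([x*d[...,None],d])
    return c@T[:3,:3].T+T[:3,3]
def tool():
    o=ctrl.get_obs(); w,x,y,z=o['eef_rot']; T=np.eye(4)
    T[:3,:3]=R.from_quat([x,y,z,w]).as_matrix(); T[:3,3]=o['eef_pos']; return T
def rect(m,W):
    P=(W[m][:,:2]*1000).astype(np.float32); (c,s,a)=cv2.minAreaRect(P)
    if s[0]<s[1]: s=s[::-1];a+=90
    return np.round(c,1),np.round(s,1),round((a+90)%180-90,1)
def wrist(name):
    T=tool()@ctrl.camera_info("wrist")['hand_eye']; p,d=ctrl.camera("wrist")
    cv2.imwrite(f"pics/{name}.png",p[:,:,::-1]); W=cloud("wrist",p,d,T)
    np.savez(f"pics/{name}.npz",p=p,d=d,W=W); return p,d,W
E
python3 - <<'E'
from h import *
f=np.load("pics/top0.npz");p,d=f['p'],f['d'];W=cloud("top",p,d);z=W[...,2]
v,u=np.mgrid[0:384,0:512]
def reg(x0,y0,x1,y1): s=1/1.5; return (u>x0*s)&(u<x1*s)&(v>y0*s)&(v<y1*s)&(d>0)
print("table",np.median(z[reg(200,380,270,400)]),"mat",np.median(z[reg(260,215,275,270)]))
for n,b,h in(("jbox",(265,215,325,285),.03),("valve",(355,228,402,275),.012),("valvehandle",(355,228,402,275),.048),("probe",(350,308,415,343),.012),("flange",(268,300,322,358),.008),("neck",(268,300,322,358),.03),("meter",(400,110,465,185),.05),("seal",(325,145,355,182),.03)):
    m=reg(*b)&(z>h); print(n,m.sum(),rect(m,W),"mean",np.round(W[m].mean(0)*1000,1),"top",np.round(np.percentile(z[m],98),4))
C=reg(450,210,606,350); print("block top",np.median(z[C]))
zt=np.median(z[C])
for n,b in(("box",(458,212,528,275)),("flange",(533,215,604,280)),("valve",(458,285,525,328)),("probe",(527,283,600,345))):
    m=reg(*b)&(z<zt-.008)&(z>.01); print(n,m.sum(),rect(m,W),"mean",np.round(W[m].mean(0)*1000,1),"floor",np.median(z[m]))
m=C&(z>zt-.006); print("carton",rect(m,W))
E
```

```text
table 0.0002577497987614752 mat 0.002447583222836558
jbox 486 (array([593.5, 281.8]), array([108.3,  55.3]), -8.1) mean [593.7 281.5  41.6] top 0.0486
valve 260 (array([586.8, 103.9]), array([70.4, 38.2]), -41.5) mean [584.6 103.5  39.1] top 0.0635
valvehandle 75 (array([586.1, 103.4]), array([53.9, 15.2]), -45.5) mean [586.7 103.2  59.9] top 0.0665
probe 339 (array([429.9,  96.2]), array([111.5,  38.2]), 71.8) mean [430.   97.8  31.1] top 0.041
flange 749 (array([432. , 281.7]), array([112.7, 110.4]), -1.3) mean [429.5 283.3  18.2] top 0.0435
neck 39 (array([428.3, 281.9]), array([18.5, 17.9]), -0.1) mean [429.4 281.9  41.8] top 0.0473
meter 687 (array([792.3, -10.6]), array([86.6, 83.8]), -2.6) mean [788.8 -10.4  96.2] top 0.1035
seal 122 (array([767. , 178.7]), array([35. , 30.4]), -89.3) mean [764.5 178.7  61.9] top 0.0877
block top 0.040293488526539356
box 779 (array([ 609.7, -133.3]), array([136.6, 103. ]), 87.6) mean [ 596.2 -136.9   25.6] floor 0.025641803218309223
flange 744 (array([ 585.2, -297.6]), array([134.1, 122.9]), 85.6) mean [ 576.9 -287.8   28.8] floor 0.029006528813214416
valve 483 (array([ 469.8, -121.9]), array([86.3, 65.6]), 83.4) mean [ 464.4 -121.9   25.6] floor 0.025585078856210863
probe 857 (array([ 445.4, -265.1]), array([146.4, 107.3]), -73.8) mean [ 446.7 -271.7   27.2] floor 0.027364086505299756
carton (array([ 520.5, -202.8]), array([315.5, 275. ]), 83.8)
```

```bash
cat >> h.py <<'E'
def plan(x,y,z,yaw):
    "target mm, jaw direction deg -> tool-frame shift mm, rx deg (both choices), q6 estimate"
    T=tool(); q=ctrl.get_obs()['q']; s=T[:3,:3].T@(np.array([x,y,z])-T[:3,3]*1000)
    c=np.degrees(np.arctan2(T[1,1],T[0,1])); dq1=np.degrees(np.arctan2(y,x))-np.degrees(np.arctan2(T[1,3],T[0,3]))
    r=-((yaw-c+90)%180-90)  # tool x is down
    tilt=np.degrees(np.arccos(np.clip(-T[2,0],-1,1)))
    print("shift",s.round(1),"tilt",tilt.round(2),"jaw now",c.round(1))
    for k in(r,r-180*np.sign(r)):print("  rx",round(k,1),"q6~",np.degrees(q[5])+k+dq1,"or",np.degrees(q[5])-k-dq1)
E
python3 -c "
from h import *
print(tool().round(3),np.degrees(ctrl.get_obs()['q']).round(1)); plan(594,282,220,82)"
```

```text
[[-0.001  0.408  0.913  0.234]
 [-0.001  0.913 -0.408  0.525]
 [-1.    -0.002 -0.     0.23 ]
 [ 0.     0.     0.     1.   ]] [ 54.1  10.4  92.1  -0.   77.6 -11.8]
shift [ 10.5 -74.9 427.6] tilt 0.09 jaw now 65.9
  rx -16.1 q6~ -68.43634882308596 or 44.796613261871144
  rx 163.9 q6~ 111.56365117691405 or -135.20338673812887
```

>>> step_arm([
  [10, -75, 428, -16, 0, 0, 0],
  [10, -75, 428, -16, 0, 0, 0],
  [10, -75, 428, -16, 0, 0, 0],
  [10, -75, 428, -16, 0, 0, 0],
  [10, -75, 428, -16, 0, 0, 0],
  [10, -75, 428, -16, 0, 0, 0],
  [10, -75, 428, -16, 0, 0, 0],
  [10, -75, 428, -16, 0, 0, 0],
  [10, -75, 428, -16, 0, 0, 0],
  [10, -75, 428, -16, 0, 0, 0],
])

```text
time_s: 1.35
eef_pos: [0.5934, 0.2833, 0.2212]
eef_rot: [0.705, 0.049, 0.706, -0.049]
wrist_force: [-0.0, -0.6, -0.6]
opening: 0.998
```

```bash
python3 - <<'E'
from h import *
p,d,W=wrist("w1"); z=W[...,2]; o=(abs(W[...,0]-.594)<.08)&(abs(W[...,1]-.282)<.08)&(d>0)
m=o&(z>.030)
n,l,s,c=cv2.connectedComponentsWithStats(m.astype(np.uint8)); print(s,c)
for k in range(1,n):
    if s[k,4]>300: print(rect(l==k,W),W[l==k].mean(0),np.percentile(W[l==k][:,2],50))
b=o&(z>.012); print(rect(b,W)); print("mat",np.median(z[o&(z<.01)]))
print(tool()[:3,3]); plan(594,282,220,82)
E
```

```text
[[     0      0    512    384 152934]
 [   234    131     47     88   3069]
 [   250    133      1      1      1]
 [     0    240    512    144  40604]] [[255.1363464  154.01837394]
 [257.54512871 175.95959596]
 [250.         133.        ]
 [256.71524973 333.84969461]]
(array([597.3, 279.5]), array([108.9,  54. ]), -6.8) [0.59463002 0.28011499 0.04143979] 0.04232007806918575
(array([589.1, 281.9]), array([149.7,  34.6]), 81.7) [0.58366855 0.28238828 0.29542432] 0.2991785205672396
(array([589.8, 290.1]), array([149. , 103.6]), -64.2)
mat 0.0022553743427254913
[0.59340994 0.283409   0.22136191]
shift [ 1.4 -1.3  0.8] tilt 0.02 jaw now 82.1
  rx 0.1 q6~ -66.93276359790798 or -66.78268864113662
  rx -179.9 q6~ -246.932763597908 or 113.21731135886338
```

View pics/w1.png

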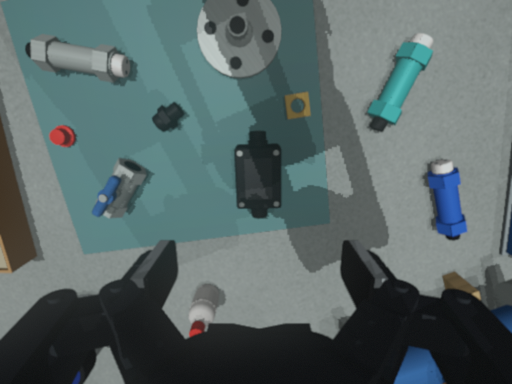

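The wrist view shows the junction box at (258,176) on the mat, lid up. The steel probe is at (78,60), the valve at (120,188), the flange at (238,35), and the turquoise and blue look-alikes at (400,85) and (447,200).

>>> step_arm([
  [60, -2, 2, 0, 0, 0, 0],
  [120, -2, 2, 0, 0, 0, 0],
  [165, -2, 2, 0, 0, 0, 0],
  [190, -2, 2, 0, 0, 0, 0],
  [200, -2, 2, 0, 0, 0, 0],
  [200, -2, 2, 0, 0, 0, 150],
  [200, -2, 2, 0, 0, 0, 255],
  [200, -2, 2, 0, 0, 0, 255],
  [200, -2, 2, 0, 0, 0, 255],
  [200, -2, 2, 0, 0, 0, 255],
])

```text
time_s: 2.65
eef_pos: [0.5979, 0.2806, 0.0236]
eef_rot: [0.707, 0.05, 0.704, -0.049]
wrist_force: [-1.3, 1.4, 7.0]
opening: 0.626
```

>>> step_arm([
  [-10, 0, 0, 0, 0, 0, 255],
  [-30, 0, 0, 0, 0, 0, 255],
  [-80, 0, 0, 0, 0, 0, 255],
  [-140, 0, 0, 0, 0, 0, 255],
  [-180, 0, 0, 0, 0, 0, 255],
  [-180, 0, 0, 0, 0, 0, 255],
  [-180, 0, 0, 0, 0, 0, 255],
])

```text
time_s: 3.52
eef_pos: [0.5956, 0.2796, 0.2006]
eef_rot: [0.705, 0.05, 0.706, -0.05]
wrist_force: [0.2, -0.5, -2.7]
opening: 0.629
```

```bash
python3 - <<'E'
from h import *
plan(593.5,-135.5,200,-6.2)
p,d,W=wrist("w2"); T=tool(); L=(W-T[:3,3])@T[:3,:3]*1000
o=(abs(L[...,1])<20)&(abs(L[...,2])<60)&(L[...,0]>-45)&(L[...,0]<60)&(d>0)
print("under tool x med/pcts",np.percentile(L[o][:,0],[5,25,50,75,95]).round(1), "z",L[o][:,2].min(),L[o][:,2].max(),o.sum())
E
```

```text
shift [   0.8 -411.3   56.2] tilt 0.08 jaw now 81.9
  rx 88.1 q6~ -16.973051447749036 or -117.23401474528038
  rx -91.9 q6~ -196.97305144774901 or 62.76598525471962
under tool x med/pcts [-21.  -20.4 -19.9 -19.   -5.1] z -54.20998393318152 53.192131991325915 13153
```

View pics/w2.png

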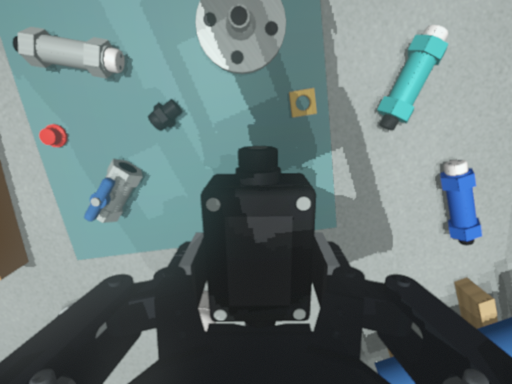

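The box is held level and centred, its lid at (257,240) and 20 mm above the TCP.

>>> step_arm([
  [0, -411, 56, 88, 0, 0, 255],
  [0, -411, 56, 88, 0, 0, 255],
  [0, -411, 56, 88, 0, 0, 255],
  [0, -411, 56, 88, 0, 0, 255],
  [0, -411, 56, 88, 0, 0, 255],
  [0, -411, 56, 88, 0, 0, 255],
  [0, -411, 56, 88, 0, 0, 255],
  [0, -411, 56, 88, 0, 0, 255],
  [0, -411, 56, 88, 0, 0, 255],
  [0, -411, 56, 88, 0, 0, 255],
])

```text
time_s: 4.82
eef_pos: [0.5936, -0.1341, 0.2]
eef_rot: [-0.473, -0.525, -0.475, 0.525]
wrist_force: [0.0, -0.3, -2.2]
opening: 0.627
```

```bash
python3 - <<'E'
from h import *
plan(593.5,-135.5,200,-6.2)
p,d,W=wrist("w3"); z=W[...,2]; t=(d>0)&(z<.06)
big=np.percentile(z[t&(z>.036)&(W[...,1]<-.05)],[10,50,90]);print("blocktop",big)
m=(t&(z<big[1]-.009)&(W[...,0]<.66)&(z>.01)).astype(np.uint8)
n,l,s,c=cv2.connectedComponentsWithStats(m)
for k in range(1,n):
    if s[k,4]>400: print(s[k],rect(l==k,W),W[l==k].mean(0).round(4),np.percentile(W[l==k][:,2],[20,50]))
E
```

```text
shift [-0.   0.1  1.4] tilt 0.14 jaw now -5.9
  rx 0.3 q6~ -17.824847797021647 or -18.26142253556003
  rx -179.7 q6~ -197.82484779702168 or 161.73857746443997
blocktop [0.042055   0.0433268  0.04459529]
[ 55   0  40  31 670] (array([423.9,  50.9]), array([41.2, 23.8]), 5.3) [0.4274 0.0516 0.0253] [0.02159143 0.02588019]
[ 231  122   65   52 1751] (array([ 601., -104.]), array([71.9, 57.8]), -6.0) [ 0.605  -0.0993  0.0256] [0.02465503 0.02531417]
[ 119  139   53   74 3353] (array([ 464.4, -121.7]), array([85.2, 52.2]), 83.6) [ 0.4624 -0.121   0.0258] [0.02474032 0.02538506]
[133 250  43  33 933] (array([ 446.3, -238.9]), array([58.2, 50.1]), -7.9) [ 0.4435 -0.2333  0.0275] [0.02676928 0.02735045]
```

View pics/w3.png

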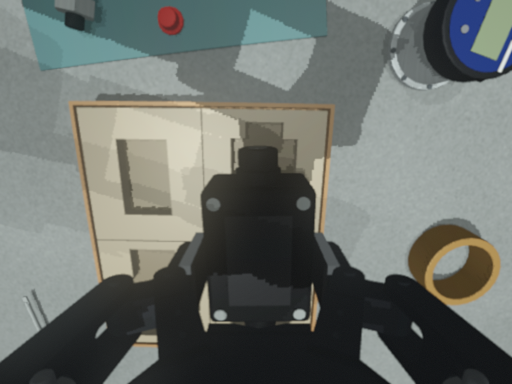

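The wrist view shows the box over its recess, whose channel end shows at (265,130). The valve recess is at (148,175). Block tops are at 43 mm and the recess floor at 25 mm.

>>> step_arm([
  [40, 2, 2, 0, 0, 0, 255],
  [80, 2, 2, 0, 0, 0, 255],
  [110, 2, 2, 0, 0, 0, 255],
  [128, 2, 2, 0, 0, 0, 255],
  [138, 2, 2, 0, 0, 0, 255],
  [146, 2, 2, 0, 0, 0, 255],
  [152, 2, 2, 0, 0, 0, 255],
  [153, 2, 2, 0, 0, 0, 255],
  [153, 2, 2, 0, 0, 0, 255],
])

```text
time_s: 6.0
eef_pos: [0.5963, -0.1372, 0.0487]
eef_rot: [0.473, 0.526, 0.473, -0.526]
wrist_force: [0.3, 0.6, -1.9]
opening: 0.629
```

>>> step_arm([
  [0, 0, 0, 0, 0, 0, 255],
  [2, 0, 0, 0, 0, 0, 255],
  [2, 0, 0, 0, 0, 0, 255],
  [2, 0, 0, 0, 0, 0, 255],
])

```text
time_s: 6.5
eef_pos: [0.5964, -0.1372, 0.0466]
eef_rot: [0.473, 0.526, 0.473, -0.526]
wrist_force: [0.6, 0.0, 0.2]
opening: 0.628
```

>>> step_arm([
  [0, 0, 0, 0, 0, 0, 120],
  [0, 0, 0, 0, 0, 0, 60],
  [0, 0, 0, 0, 0, 0, 60],
  [-15, 0, 0, 0, 0, 0, 60],
  [-50, 0, 0, 0, 0, 0, 0],
  [-110, 0, 0, 0, 0, 0, 0],
  [-150, 0, 0, 0, 0, 0, 0],
  [-150, 0, 0, 0, 0, 0, 0],
  [-150, 0, 0, 0, 0, 0, 0],
])

```text
time_s: 7.62
eef_pos: [0.5957, -0.137, 0.1965]
eef_rot: [-0.473, -0.526, -0.473, 0.526]
wrist_force: [-0.4, 0.1, 0.3]
opening: 0.998
```

```bash
python3 - <<'E'
from h import *
p,d,W=wrist("w4"); z=W[...,2]
m=(d>0)&(z>.055)&(z<.08)&(abs(W[...,0]-.596)<.07)&(abs(W[...,1]+.137)<.08); print(rect(m,W),W[m].mean(0),np.median(z[m]))
m=(d>0)&(z<.034)&(z>.015)&(abs(W[...,0]-.596)<.06)&(abs(W[...,1]+.137)<.068); print("recess rest",rect(m,W))
print("flange"); plan(429,283,200,60)
E
```

```text
(array([ 595.8, -138.6]), array([106.7,  55. ]), 84.6) [ 0.5959955  -0.13606019  0.06505737] 0.06538741831687794
recess rest (array([ 597.1, -137. ]), array([125.2,  71.4]), 83.2)
flange
shift [  -4.  -209.5 -399.9] tilt 0.1 jaw now -6.1
  rx -66.1 q6~ -37.708842478826654 or 1.6947146642331958
  rx 113.9 q6~ 142.29115752117335 or -178.3052853357668
```

View pics/w4.png

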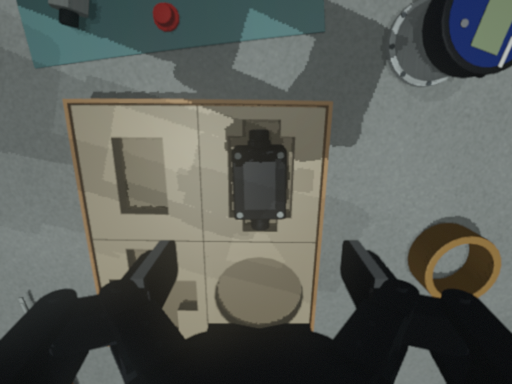

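The box is seated: lid top at 65.4 mm over a 25.4 mm floor, and its centre is within 2 mm of the recess. It shows at (260,183). Flange next.

>>> step_arm([
  [0, -210, -400, -66, 0, 0, 0],
  [0, -210, -400, -66, 0, 0, 0],
  [0, -210, -400, -66, 0, 0, 0],
  [0, -210, -400, -66, 0, 0, 0],
  [0, -210, -400, -66, 0, 0, 0],
  [0, -210, -400, -66, 0, 0, 0],
  [0, -210, -400, -66, 0, 0, 0],
  [0, -210, -400, -66, 0, 0, 0],
  [0, -210, -400, -66, 0, 0, 0],
  [0, -210, -400, -66, 0, 0, 0],
])

```text
time_s: 8.93
eef_pos: [0.4297, 0.2815, 0.1957]
eef_rot: [0.683, 0.183, 0.683, -0.184]
wrist_force: [0.0, 0.4, -0.0]
opening: 0.998
```

```bash
python3 - <<'E'
from h import *
p,d,W=wrist("w5"); z=W[...,2]
o=(d>0)&(abs(W[...,0]-.429)<.07)&(abs(W[...,1]-.282)<.07)
for a,b in((.036,.05),(.012,.02)):
    m=o&(z>a)&(z<b); print(rect(m,W),W[m].mean(0),np.median(z[m]))
plan(429,282,29,60)
E
```

```text
(array([432.6, 281.6]), array([20.4, 20.3]), -77.0) [0.43229403 0.28161899 0.04223561] 0.04237908517414604
(array([432.7, 281.5]), array([94. , 93.9]), 34.4) [0.43102583 0.28228489 0.01629664] 0.016265428167696827
shift [166.9   0.2  -1.1] tilt 0.05 jaw now 59.8
  rx -0.2 q6~ -39.91283255282037 or -39.79418608847492
  rx 179.8 q6~ 140.08716744717964 or -219.79418608847493
```

>>> step_arm([
  [60, 1, 2, 0, 0, 0, 0],
  [120, 1, 2, 0, 0, 0, 0],
  [150, 1, 2, 0, 0, 0, 60],
  [168, 1, 2, 0, 0, 0, 120],
  [168, 1, 2, 0, 0, 0, 180],
  [168, 1, 2, 0, 0, 0, 255],
  [168, 1, 2, 0, 0, 0, 255],
  [168, 1, 2, 0, 0, 0, 255],
  [168, 1, 2, 0, 0, 0, 255],
  [168, 1, 2, 0, 0, 0, 255],
])

```text
time_s: 10.22
eef_pos: [0.4325, 0.2829, 0.0293]
eef_rot: [0.684, 0.184, 0.682, -0.183]
wrist_force: [0.9, -3.3, 4.5]
opening: 0.219
```

>>> step_arm([
  [-10, 0, 0, 0, 0, 0, 255],
  [-30, 0, 0, 0, 0, 0, 255],
  [-80, 0, 0, 0, 0, 0, 255],
  [-140, 0, 0, 0, 0, 0, 255],
  [-172, 0, 0, 0, 0, 0, 255],
  [-172, 0, 0, 0, 0, 0, 255],
  [-172, 0, 0, 0, 0, 0, 255],
])

```text
time_s: 11.1
eef_pos: [0.4296, 0.2822, 0.1978]
eef_rot: [0.682, 0.182, 0.684, -0.184]
wrist_force: [-1.3, -0.1, -7.7]
opening: 0.216
```

```bash
python3 - <<'E'
from h import *
p,d,W=wrist("w6"); T=tool(); L=(W-T[:3,3])@T[:3,:3]*1000
o=(abs(L[...,1])<47)&(abs(L[...,2])<60)&(L[...,0]>0)&(L[...,0]<60)&(d>0)
print(L[o].mean(0),np.percentile(L[o][:,0],[5,50,95]),"z",L[o][:,2].min(),L[o][:,2].max(),o.sum())
A=np.c_[L[o][:,1:],np.ones(o.sum())]; k=np.linalg.lstsq(A,L[o][:,0],rcond=None)[0];print("tilt",np.degrees(np.arctan(k[:2])))
plan(577,-286,200,-4)
f=np.load("pics/w4.npz");W=f['W'];z=W[...,2]
m=(f['d']>0)&(z<.038)&(z>.015)&(W[...,0]<.645)&(W[...,0]>.52)&(W[...,1]<-.215)&(W[...,1]>-.35); P=(W[m][:,:2]*1000).astype(np.float32); print(cv2.minEnclosingCircle(P),rect(m,W),P.max(0),P.min(0),np.median(z[m]))
E
```

```text
[ 12.43499067  -1.09497962 -12.16576497] [10.40279664 12.56887287 13.76112654] z -46.601777052615645 48.43591746718042 12324
tilt [-0.18049218 -0.67285152]
shift [  -2.5 -417.8  412.1] tilt 0.32 jaw now 60.0
  rx 64.0 q6~ -35.628297806908115 or -44.21481527306666
  rx -116.0 q6~ -215.6282978069081 or 135.78518472693332
((587.1175537109375, -300.3451232910156), 67.15402221679688) (array([ 584.3, -290.4]), array([120.4, 103.1]), 1.7) [ 644.95465 -239.04726] [ 523.939   -342.24387] 0.029692487717404847
```

```bash
python3 - <<'E'
from h import *
f=np.load("pics/w4.npz");W=f['W'];z=W[...,2]
m=((f['d']>0)&(z<.0365)&(z>.02)).astype(np.uint8); m[:245]=0; m[322:]=0
n,l,s,c=cv2.connectedComponentsWithStats(m); k=l[285,260]; print(s[k])
C=max(cv2.findContours((l==k).astype(np.uint8),cv2.RETR_EXTERNAL,cv2.CHAIN_APPROX_NONE)[0],key=len)[:,0]
C=C[C[:,1]<318]; P=W[C[:,1],C[:,0],:2]*1000
A=np.c_[2*P,np.ones(len(P))];q=np.linalg.lstsq(A,(P**2).sum(1),rcond=None)[0]; print(q[:2],np.sqrt(q[2]+q[0]**2+q[1]**2), np.abs(np.hypot(*(P-q[:2]).T)-np.sqrt(q[2]+q[0]**2+q[1]**2)).max())
E
```

```text
[ 215  257   87   65 4539]
[ 578.41381941 -292.1845438 ] 53.49663696083735 2.601396894817448
```

>>> step_arm([
  [0, -418, 412, 64, 0, 0, 255],
  [0, -418, 412, 64, 0, 0, 255],
  [0, -418, 412, 64, 0, 0, 255],
  [0, -418, 412, 64, 0, 0, 255],
  [0, -418, 412, 64, 0, 0, 255],
  [0, -418, 412, 64, 0, 0, 255],
  [0, -418, 412, 64, 0, 0, 255],
  [0, -418, 412, 64, 0, 0, 255],
  [0, -418, 412, 64, 0, 0, 255],
  [0, -418, 412, 64, 0, 0, 255],
])

```text
time_s: 12.4
eef_pos: [0.5777, -0.2887, 0.1966]
eef_rot: [-0.48, -0.518, -0.483, 0.519]
wrist_force: [-0.5, 0.7, -7.6]
opening: 0.219
```

```bash
python3 -c "
from h import *
plan(577,-286,200,-4); plan(578,-288,56,-4)"
```

```text
shift [-3.4 -0.9 -2.6] tilt 0.25 jaw now -4.2
  rx -0.2 q6~ -32.84738878012596 or -32.73598784672816
  rx 179.8 q6~ 147.15261121987402 or -212.73598784672816
shift [140.6   0.9  -0.5] tilt 0.25 jaw now -4.2
  rx -0.2 q6~ -32.966974674894445 or -32.61640195195967
  rx 179.8 q6~ 147.03302532510554 or -212.6164019519597
```

>>> step_arm([
  [40, 1, 1, 0, 0, 0, 255],
  [80, 1, 1, 0, 0, 0, 255],
  [105, 1, 1, 0, 0, 0, 255],
  [118, 1, 1, 0, 0, 0, 255],
  [126, 1, 1, 0, 0, 0, 255],
  [132, 1, 1, 0, 0, 0, 255],
  [136, 1, 1, 0, 0, 0, 255],
  [138, 1, 1, 0, 0, 0, 255],
  [138, 1, 1, 0, 0, 0, 255],
])

```text
time_s: 13.52
eef_pos: [0.5799, -0.2866, 0.0627]
eef_rot: [0.482, 0.517, 0.482, -0.517]
wrist_force: [-0.9, 0.4, -7.4]
opening: 0.218
```

>>> step_arm([
  [0, -1, 2, 0, 0, 0, 255],
  [1, -1, 2, 0, 0, 0, 255],
  [3, -1, 2, 0, 0, 0, 255],
  [4, -1, 2, 0, 0, 0, 255],
  [4, -1, 2, 0, 0, 0, 255],
])

```text
time_s: 14.15
eef_pos: [0.5785, -0.2883, 0.058]
eef_rot: [-0.482, -0.517, -0.482, 0.517]
wrist_force: [0.1, 0.2, -7.5]
opening: 0.225
```

>>> step_arm([
  [1, 0, 1, 0, 0, 0, 255],
  [2, 0, 1, 0, 0, 0, 255],
  [3, 0, 1, 0, 0, 0, 255],
  [3, 0, 1, 0, 0, 0, 255],
])

```text
time_s: 14.65
eef_pos: [0.5787, -0.2896, 0.0563]
eef_rot: [-0.482, -0.517, -0.482, 0.517]
wrist_force: [-3.7, 1.7, 2.8]
opening: 0.219
```

>>> step_arm([
  [0, 0, 0, 0, 0, 0, 150],
  [0, 0, 0, 0, 0, 0, 80],
  [0, 0, 0, 0, 0, 0, 80],
  [-15, 0, 0, 0, 0, 0, 80],
  [-50, 0, 0, 0, 0, 0, 0],
  [-110, 0, 0, 0, 0, 0, 0],
  [-150, 0, 0, 0, 0, 0, 0],
  [-150, 0, 0, 0, 0, 0, 0],
  [-150, 0, 0, 0, 0, 0, 0],
])

```text
time_s: 15.78
eef_pos: [0.5783, -0.2893, 0.2055]
eef_rot: [-0.482, -0.517, -0.482, 0.517]
wrist_force: [-0.9, 0.2, 0.1]
opening: 1.004
```

```bash
python3 - <<'E'
from h import *
p,d,W=wrist("w7"); z=W[...,2]
o=(d>0)&(abs(W[...,0]-.578)<.06)&(abs(W[...,1]+.29)<.06)
for a,b in((.063,.08),(.040,.0475)):
    m=o&(z>a)&(z<b); print(m.sum(),rect(m,W),W[m].mean(0),np.median(z[m]))
plan(586,104,200,47)
E
```

```text
332 (array([ 578.3, -291.3]), array([20.4, 20.4]), 41.6) [ 0.57832019 -0.29074974  0.0691622 ] 0.06930447366695344
8821 (array([ 578., -290.]), array([120., 120.]), -90.0) [ 0.57738267 -0.29049583  0.04321187] 0.043208255153138864
shift [   4.8  -19.7 -392.6] tilt 0.1 jaw now -4.1
  rx -51.1 q6~ -47.44109136410113 or -18.59577578494303
  rx 128.9 q6~ 132.55890863589886 or -198.59577578494302
```

View pics/w7.png

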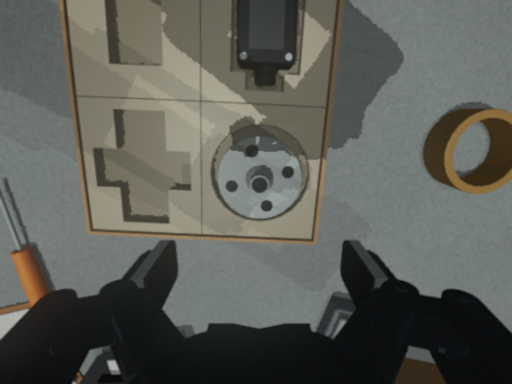

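The flange sits in its recess at (260,175), neck top at 69.3 mm as expected. The probe recess cross shows at (143,165). Valve next.

>>> step_arm([
  [0, -20, -393, -51, 0, 0, 0],
  [0, -20, -393, -51, 0, 0, 0],
  [0, -20, -393, -51, 0, 0, 0],
  [0, -20, -393, -51, 0, 0, 0],
  [0, -20, -393, -51, 0, 0, 0],
  [0, -20, -393, -51, 0, 0, 0],
  [0, -20, -393, -51, 0, 0, 0],
  [0, -20, -393, -51, 0, 0, 0],
  [0, -20, -393, -51, 0, 0, 0],
  [0, -20, -393, -51, 0, 0, 0],
])

```text
time_s: 17.08
eef_pos: [0.5865, 0.1022, 0.2051]
eef_rot: [0.657, 0.26, 0.658, -0.26]
wrist_force: [-1.0, -0.3, 0.4]
opening: 0.998
```

```bash
python3 - <<'E'
from h import *
f=np.load("pics/w7.npz");W=f['W'];z=W[...,2]
m=((f['d']>0)&(z<.036)&(z>.02)).astype(np.uint8)
n,l,s,c=cv2.connectedComponentsWithStats(m)
k=l[165,143]; print("probe recess",s[k],rect(l==k,W),W[l==k].mean(0))
C=W[l==k][:,:2]*1000; a=np.radians(83.8); q=C@np.array([[np.cos(a),-np.sin(a)],[np.sin(a),np.cos(a)]])
mid=(np.percentile(q,.3,0)+np.percentile(q,99.7,0))/2; print(np.ptp(q,0),"centre",mid@np.array([[np.cos(a),np.sin(a)],[-np.sin(a),np.cos(a)]]))
p,d,W=wrist("w8"); z=W[...,2]
o=(d>0)&(abs(W[...,0]-.586)<.06)&(abs(W[...,1]-.104)<.06)
for a,b in((.052,.068),(.010,.068),(.033,.044)):
    m=o&(z>a)&(z<b); print(m.sum(),rect(m,W),W[m].mean(0),np.median(z[m]))
plan(586,104,47,47)
E
```

```text
probe recess [  96  109   95  113 6785] (array([ 447.1, -271.1]), array([129.1, 105.3]), 84.3) [ 0.44513628 -0.26982635  0.0276595 ]
[128.79665178 105.65851465] centre [ 446.60163911 -271.30081383]
617 (array([589.6, 102.3]), array([54.7, 17.2]), -43.5) [0.58856832 0.10278109 0.05932497] 0.059517317852450735
1842 (array([589.7, 101.5]), array([70.8, 38.4]), -42.7) [0.58677526 0.10427174 0.04002517] 0.03513338169871649
452 (array([589.8, 101.3]), array([70.1, 23.6]), -43.5) [0.58312666 0.10717461 0.03552179] 0.035833375930358874
shift [158.2   0.9  -1.5] tilt 0.02 jaw now 46.8
  rx -0.2 q6~ -48.337825156282115 or -48.30063642722995
  rx 179.8 q6~ 131.66217484371788 or -228.30063642722996
```

View pics/w8.png

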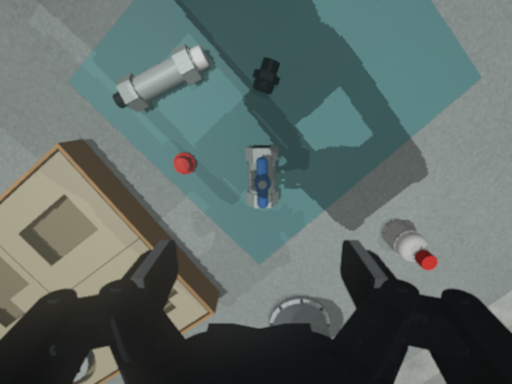

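The valve stands at (262,178), handle up along its body, with free space around it.

>>> step_arm([
  [60, 1, 1, 0, 0, 0, 0],
  [120, 1, 1, 0, 0, 0, 0],
  [145, 1, 1, 0, 0, 0, 60],
  [159, 1, 1, 0, 0, 0, 120],
  [159, 1, 1, 0, 0, 0, 180],
  [159, 1, 1, 0, 0, 0, 255],
  [159, 1, 1, 0, 0, 0, 255],
  [159, 1, 1, 0, 0, 0, 255],
  [159, 1, 1, 0, 0, 0, 255],
  [159, 1, 1, 0, 0, 0, 255],
])

```text
time_s: 18.38
eef_pos: [0.5894, 0.104, 0.0481]
eef_rot: [0.659, 0.26, 0.657, -0.259]
wrist_force: [0.7, -0.9, 5.9]
opening: 0.117
```

>>> step_arm([
  [-10, 0, 0, 0, 0, 0, 255],
  [-30, 0, 0, 0, 0, 0, 255],
  [-80, 0, 0, 0, 0, 0, 255],
  [-130, 0, 0, 0, 0, 0, 255],
  [-155, 0, 0, 0, 0, 0, 255],
  [-155, 0, 0, 0, 0, 0, 255],
  [-155, 0, 0, 0, 0, 0, 255],
])

```text
time_s: 19.25
eef_pos: [0.5868, 0.1041, 0.2001]
eef_rot: [0.657, 0.259, 0.659, -0.26]
wrist_force: [-0.2, 0.4, -3.8]
opening: 0.122
```

```bash
python3 - <<'E'
from h import *
p,d,W=wrist("w9"); T=tool(); L=(W-T[:3,3])@T[:3,:3]*1000
o=(abs(L[...,1])<25)&(abs(L[...,2])<60)&(L[...,0]>-2)&(L[...,0]<60)&(d>0)
print(np.percentile(L[o],[1,50,99],axis=0),o.sum())
plan(464.5,-121.7,200,-6.2)
E
```

```text
[[  9.99506158 -19.9873506  -33.06069188]
 [ 16.01429401  -0.881968   -24.8171683 ]
 [ 42.04661305  17.57380561   2.43628255]] 2692
shift [-2.000e-01 -2.482e+02  6.500e+01] tilt 0.19 jaw now 46.9
  rx 53.1 q6~ -19.88819985585267 or -76.69610638190908
  rx -126.9 q6~ -199.8881998558527 or 103.30389361809092
```

View pics/w9.png

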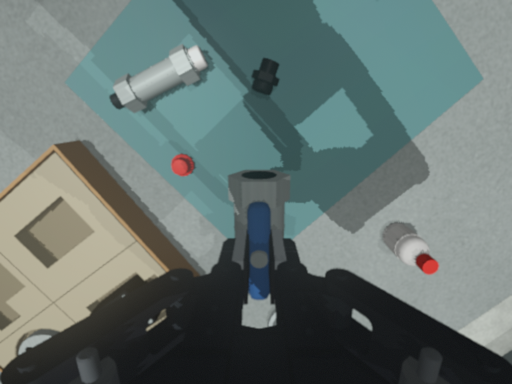

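The valve is held level and centred, at (260,245).

>>> step_arm([
  [0, -248, 65, 53, 0, 0, 255],
  [0, -248, 65, 53, 0, 0, 255],
  [0, -248, 65, 53, 0, 0, 255],
  [0, -248, 65, 53, 0, 0, 255],
  [0, -248, 65, 53, 0, 0, 255],
  [0, -248, 65, 53, 0, 0, 255],
  [0, -248, 65, 53, 0, 0, 255],
  [0, -248, 65, 53, 0, 0, 255],
])

```text
time_s: 20.3
eef_pos: [0.4661, -0.1206, 0.2009]
eef_rot: [-0.474, -0.525, -0.474, 0.525]
wrist_force: [0.9, -0.0, -1.8]
opening: 0.117
```

```bash
python3 -c "
from h import *
plan(465,-121.7,76,-6.2)"
```

```text
shift [124.9  -0.9   1.3] tilt 0.05 jaw now -5.8
  rx 0.4 q6~ -22.633451566186224 or -23.01117534607384
  rx -179.6 q6~ -202.63345156618624 or 156.98882465392614
```

>>> step_arm([
  [40, -1, 1, 0, 0, 0, 255],
  [75, -1, 1, 0, 0, 0, 255],
  [98, -1, 1, 0, 0, 0, 255],
  [110, -1, 1, 0, 0, 0, 255],
  [118, -1, 1, 0, 0, 0, 255],
  [124, -1, 1, 0, 0, 0, 255],
  [126, -1, 1, 0, 0, 0, 255],
  [126, -1, 1, 0, 0, 0, 255],
  [126, -1, 1, 0, 0, 0, 255],
])

```text
time_s: 21.42
eef_pos: [0.4652, -0.1226, 0.0757]
eef_rot: [0.473, 0.526, 0.473, -0.526]
wrist_force: [0.0, -0.6, -3.1]
opening: 0.122
```

>>> step_arm([
  [1, 0, 0, 0, 0, 0, 255],
  [2, 0, 0, 0, 0, 0, 255],
  [3, 0, 0, 0, 0, 0, 255],
  [3, 0, 0, 0, 0, 0, 255],
  [3, 0, 0, 0, 0, 0, 255],
])

```text
time_s: 22.05
eef_pos: [0.4649, -0.1224, 0.0723]
eef_rot: [-0.473, -0.526, -0.473, 0.526]
wrist_force: [0.3, 0.1, -2.8]
opening: 0.119
```

>>> step_arm([
  [1, 0, 0, 0, 0, 0, 255],
  [1, 0, 0, 0, 0, 0, 255],
  [2, 0, 0, 0, 0, 0, 255],
  [2, 0, 0, 0, 0, 0, 255],
])

```text
time_s: 22.55
eef_pos: [0.4651, -0.1224, 0.0711]
eef_rot: [0.473, 0.526, 0.473, -0.526]
wrist_force: [-2.1, 2.0, 5.5]
opening: 0.12
```

>>> step_arm([
  [0, 0, 0, 0, 0, 0, 180],
  [0, 0, 0, 0, 0, 0, 120],
  [0, 0, 0, 0, 0, 0, 120],
  [-15, 0, 0, 0, 0, 0, 100],
  [-50, 0, 0, 0, 0, 0, 0],
  [-110, 0, 0, 0, 0, 0, 0],
  [-130, 0, 0, 0, 0, 0, 0],
  [-130, 0, 0, 0, 0, 0, 0],
  [-130, 0, 0, 0, 0, 0, 0],
])

```text
time_s: 23.68
eef_pos: [0.4642, -0.1221, 0.1994]
eef_rot: [-0.472, -0.526, -0.473, 0.526]
wrist_force: [-0.1, 0.5, -0.4]
opening: 0.999
```

```bash
python3 - <<'E'
from h import *
p,d,W=wrist("w10"); z=W[...,2]
o=(d>0)&(abs(W[...,0]-.465)<.06)&(abs(W[...,1]+.122)<.06)
for a,b in((.075,.095),(.050,.095),(0.015,.036)):
    m=o&(z>a)&(z<b); print(m.sum(),rect(m,W),W[m].mean(0),np.percentile(z[m],[50,95]))
plan(431,97,200,-18.2)
E
```

```text
753 (array([ 465. , -124.3]), array([54.7, 17.6]), 84.2) [ 0.46507041 -0.12327466  0.08236127] [0.08257784 0.08584062]
1803 (array([ 465. , -124.9]), array([70.3, 31. ]), 84.1) [ 0.46529189 -0.12085916  0.06696647] [0.05934353 0.08411148]
1576 (array([ 447.3, -115.4]), array([95.7, 93.9]), -6.9) [ 0.46990439 -0.11335887  0.02598642] [0.0253609  0.03251722]
shift [  -0.7  -55.9 -214.3] tilt 0.14 jaw now -6.1
  rx 12.1 q6~ 16.669047826438284 or -62.44435960573383
  rx -167.9 q6~ -163.3309521735617 or 117.55564039426619
```

View pics/w10.png

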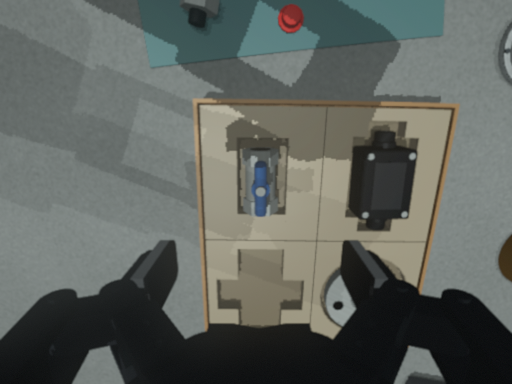

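The valve is seated in its recess at (262,182), handle top at about 83 mm (25 + 58). Its centre (465,-124) is within about 3 mm of the recess. The box at (383,182) is undisturbed. Probe next.

>>> step_arm([
  [0, -56, -214, 12, 0, 0, 0],
  [0, -56, -214, 12, 0, 0, 0],
  [0, -56, -214, 12, 0, 0, 0],
  [0, -56, -214, 12, 0, 0, 0],
  [0, -56, -214, 12, 0, 0, 0],
  [0, -56, -214, 12, 0, 0, 0],
  [0, -56, -214, 12, 0, 0, 0],
  [0, -56, -214, 12, 0, 0, 0],
])

```text
time_s: 24.72
eef_pos: [0.432, 0.0953, 0.2001]
eef_rot: [-0.415, -0.573, -0.415, 0.573]
wrist_force: [0.5, 0.2, -0.4]
opening: 1.002
```

```bash
python3 - <<'E'
from h import *
p,d,W=wrist("w11"); z=W[...,2]
o=(d>0)&(abs(W[...,0]-.43)<.07)&(abs(W[...,1]-.097)<.07)
for a in(.012,.02,.030):
    m=(o&(z>a)&(z<.06)).astype(np.uint8); n,l,s,c=cv2.connectedComponentsWithStats(m); k=1+np.argmax(s[1:,4]); m=l==k
    print(m.sum(),rect(m,W),W[m].mean(0),np.percentile(z[m],[50,98]))
plan(431,97,7,-18.2)
E
```

```text
2421 (array([433. ,  94.8]), array([112.1,  38. ]), 71.8) [0.43442153 0.09924036 0.03066168] [0.0314387 0.0372073]
2378 (array([433. ,  94.8]), array([112.1,  38. ]), 71.8) [0.43434113 0.09903602 0.03087495] [0.03153119 0.03720843]
1484 (array([434.8, 100.8]), array([98.3, 27.8]), 71.6) [0.43429316 0.09908557 0.03366953] [0.03324565 0.03735595]
shift [193.2  -1.3  -1.2] tilt 0.02 jaw now -18.1
  rx 0.1 q6~ 15.444422752927537 or 14.88840729770994
  rx -179.9 q6~ -164.55557724707245 or 194.88840729770993
```

View pics/w11.png

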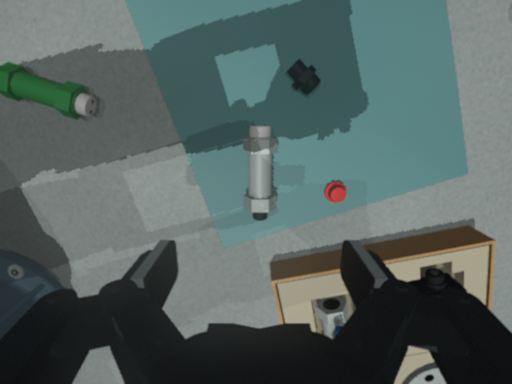

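The steel probe is at (260,172). The green look-alike at (45,90) and the red cap at (335,191) are clear of the jaws.

>>> step_arm([
  [60, 1, 0, 0, 0, 0, 0],
  [120, 1, 0, 0, 0, 0, 0],
  [160, 1, 0, 0, 0, 0, 0],
  [180, 1, 0, 0, 0, 0, 60],
  [191, 1, 0, 0, 0, 0, 120],
  [192, 1, 0, 0, 0, 0, 180],
  [192, 1, 0, 0, 0, 0, 255],
  [192, 1, 0, 0, 0, 0, 255],
  [192, 1, 0, 0, 0, 0, 255],
  [192, 1, 0, 0, 0, 0, 255],
])

```text
time_s: 26.02
eef_pos: [0.4329, 0.096, 0.0087]
eef_rot: [0.416, 0.572, 0.415, -0.572]
wrist_force: [-0.5, 0.9, 0.7]
opening: 0.304
```

>>> step_arm([
  [-10, 0, 0, 0, 0, 0, 255],
  [-30, 0, 0, 0, 0, 0, 255],
  [-80, 0, 0, 0, 0, 0, 255],
  [-140, 0, 0, 0, 0, 0, 255],
  [-190, 0, 0, 0, 0, 0, 255],
  [-190, 0, 0, 0, 0, 0, 255],
  [-190, 0, 0, 0, 0, 0, 255],
])

```text
time_s: 26.9
eef_pos: [0.4319, 0.096, 0.1976]
eef_rot: [-0.415, -0.572, -0.416, 0.573]
wrist_force: [-1.5, 0.0, -3.9]
opening: 0.305
```

```bash
python3 - <<'E'
from h import *
p,d,W=wrist("w12"); T=tool(); L=(W-T[:3,3])@T[:3,:3]*1000
o=(abs(L[...,1])<22)&(abs(L[...,2])<70)&(L[...,0]>-40)&(L[...,0]<30)&(d>0)&(p.min(-1)>70)
print(np.percentile(L[o],[1,50,99],axis=0),o.sum())
plan(446.6,-271.3,200,-6.2)
E
```

```text
[[-35.6755422  -17.96217699 -54.97393368]
 [-23.90737761   0.58338113 -15.67886119]
 [ -8.51806742  19.49658473  36.15216177]] 11348
shift [ -3.3 128.3 344.5] tilt 0.17 jaw now -18.1
  rx -11.9 q6~ -40.53848847779108 or 70.82596561929788
  rx 168.1 q6~ 139.46151152220892 or -109.1740343807021
```

View pics/w12.png

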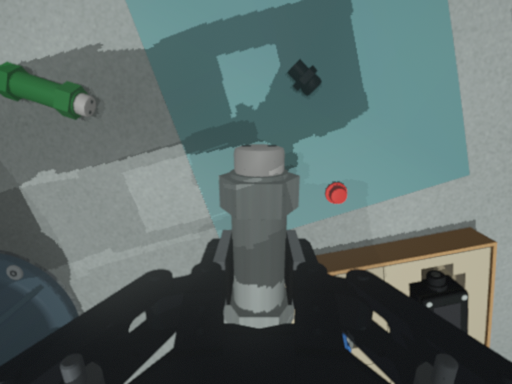

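The probe is held level, at (260,230), with the jaws on the bare tube.

>>> step_arm([
  [-3, 128, 345, -12, 0, 0, 255],
  [-3, 128, 345, -12, 0, 0, 255],
  [-3, 128, 345, -12, 0, 0, 255],
  [-3, 128, 345, -12, 0, 0, 255],
  [-3, 128, 345, -12, 0, 0, 255],
  [-3, 128, 345, -12, 0, 0, 255],
  [-3, 128, 345, -12, 0, 0, 255],
  [-3, 128, 345, -12, 0, 0, 255],
  [-3, 128, 345, -12, 0, 0, 255],
])

```text
time_s: 28.08
eef_pos: [0.4471, -0.2699, 0.2001]
eef_rot: [0.472, 0.525, 0.474, -0.525]
wrist_force: [-0.3, 1.0, -3.6]
opening: 0.306
```

```bash
python3 -c "
from h import *
plan(446.6,-271.3,37,-6.2)"
```

```text
shift [163.1  -0.    1.7] tilt 0.15 jaw now -6.0
  rx 0.2 q6~ -38.12807238003062 or -38.26151853702299
  rx -179.8 q6~ -218.12807238003063 or 141.738481462977
```

>>> step_arm([
  [50, 0, 2, 0, 0, 0, 255],
  [95, 0, 2, 0, 0, 0, 255],
  [125, 0, 2, 0, 0, 0, 255],
  [142, 0, 2, 0, 0, 0, 255],
  [152, 0, 2, 0, 0, 0, 255],
  [159, 0, 2, 0, 0, 0, 255],
  [163, 0, 2, 0, 0, 0, 255],
  [163, 0, 2, 0, 0, 0, 255],
  [163, 0, 2, 0, 0, 0, 255],
])

```text
time_s: 29.2
eef_pos: [0.4476, -0.2741, 0.0388]
eef_rot: [0.473, 0.526, 0.473, -0.526]
wrist_force: [0.2, -0.1, -2.3]
opening: 0.301
```

>>> step_arm([
  [0, 0, 0, 0, 0, 0, 255],
  [1, 0, 0, 0, 0, 0, 255],
  [2, 0, 0, 0, 0, 0, 255],
  [2, 0, 0, 0, 0, 0, 255],
])

```text
time_s: 29.7
eef_pos: [0.4472, -0.2736, 0.0362]
eef_rot: [-0.473, -0.526, -0.473, 0.526]
wrist_force: [-0.8, 0.2, -4.0]
opening: 0.304
```

>>> step_arm([
  [1, 0, -1, 0, 0, 0, 255],
  [2, 0, -1, 0, 0, 0, 255],
  [3, 0, -1, 0, 0, 0, 255],
  [3, 0, -1, 0, 0, 0, 255],
])

```text
time_s: 30.2
eef_pos: [0.4474, -0.2726, 0.0337]
eef_rot: [-0.473, -0.526, -0.473, 0.526]
wrist_force: [-1.6, 2.7, 2.5]
opening: 0.3
```

>>> step_arm([
  [0, 0, 0, 0, 0, 0, 160],
  [0, 0, 0, 0, 0, 0, 130],
  [0, 0, 0, 0, 0, 0, 130],
  [-20, 0, 0, 0, 0, 0, 130],
  [-50, 0, 0, 0, 0, 0, 130],
  [-110, 0, 0, 0, 0, 0, 0],
  [-160, 0, 0, 0, 0, 0, 0],
  [-160, -60, 0, 0, 0, 0, 0],
  [-160, -80, 0, 0, 0, 0, 0],
  [-160, -80, 0, 0, 0, 0, 0],
])

```text
time_s: 31.45
eef_pos: [0.3671, -0.2643, 0.1935]
eef_rot: [-0.473, -0.526, -0.472, 0.526]
wrist_force: [0.6, -0.3, 0.4]
opening: 1.0
```

```bash
python3 - <<'E'
from h import *
p,d,W=wrist("w13"); z=W[...,2]
o=(d>0)&(abs(W[...,0]-.447)<.06)&(abs(W[...,1]+.273)<.072)
m=o&(z>.048)&(z<.08); print(m.sum(),rect(m,W),W[m].mean(0),np.percentile(z[m],[50,95]))
m=o&(z<.036)&(z>.02); print(rect(m,W))
p2,d2=ctrl.camera("top"); cv2.imwrite("pics/top1.png",cv2.resize(p2[120:260,150:420,::-1],None,fx=2.8,fy=2.8))
V=cloud("top",p2,d2)
for n,c,h in(("meter",(.79,-.01),.05),("seal",(.765,.179),.03)):
    m=(d2>0)&(V[...,2]>h)&(np.hypot(V[...,0]-c[0],V[...,1]-c[1])<.06); print(n,V[m].mean(0)*1000)
c=np.vstack([p[:,:,::-1]]); print(ctrl.get_obs()['eef_pos'])
E
```

```text
2687 (array([ 446.7, -273.8]), array([111.5,  35.9]), 84.4) [ 0.44551085 -0.2687246   0.05635861] [0.05670224 0.0617261 ]
(array([ 446.1, -269.1]), array([138., 118.]), 89.1)
meter [788.8559454  -10.59258584  96.20563439]
seal [764.58862814 178.49782681  61.81316641]
[ 0.36841181 -0.26468955  0.19363163]
```

View pics/w13.png

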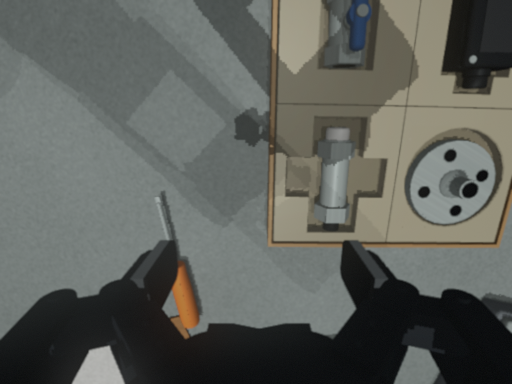

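View pics/top1.png

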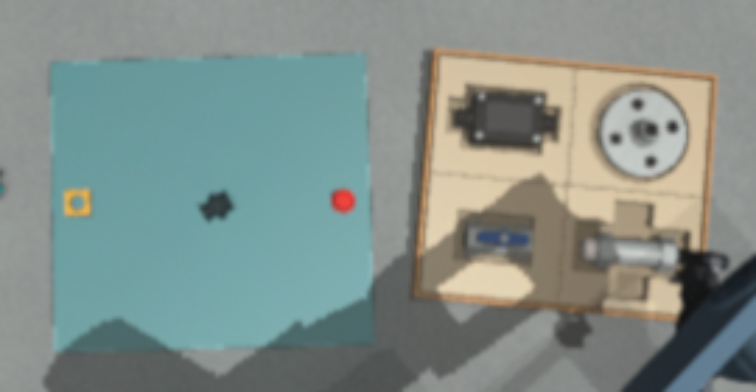

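Both pictures show all four parts down in their recesses: probe (335,178) and flange (452,182) in the wrist view, box (507,118) and valve (500,240) in the top view. The meter head and sealant have not moved.

```bash
python3 -c "
from bench import ctrl
print(ctrl.hand_in())"
```

```text
the job is handed in; nothing more can be done
None
```

I packed the junction box, flange, valve and steel probe into their own recesses and handed the job in at about 31.5 s of robot time. `hand_in` gives no verdict, so the result rests on my own checks. I lowered each part until the wrist force showed contact, then released it.

| Part | Sideways offset from recess centre | Top height measured | Top height expected |
|---|---|---|---|
| Junction box | about 2 mm | 65.4 mm | 65.3 mm |
| Flange | about 1 mm | 69.3 mm | 69.3 mm |
| Valve | about 3 mm | about 83 mm | 83.3 mm |
| Probe | about 2.5 mm | about 61.5 mm | 61.3 mm |

- **Alignment:** the junction box, valve and probe lie within about 2° of their recess axes.
- **Bystanders:** the meter head and sealant bottle moved less than 0.3 mm in the top camera.
- **Robot:** the arm stands clear with the gripper open.
- **Disagreement:** the cameras differed by up to 4 mm on the box and flange recess positions, which is inside the 14 mm tolerance. No check failed.

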